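Wind up the charger beside the armchair

TASK

The wind-up charger on the tray table (the wide flat plastic one with the gauge on top, not the little wooden music box) has run low: take the upright grip of its crank and wind it clockwise, seen from above, in one go without letting go, until the gauge pointer stands between the two raised ribs that mark full. Then let go, and leave the music box's crank as it is.

Things in the scene. Friction and masses are not known exactly. Their poses are not given: they have to be found in the camera images.
- winder_grip: Black upright grip of the charger's crank: round knob 24 mm across (22 mm at its waist), 52 mm tall, that spins freely on its pin, so a hand holding it need not turn. Origin at its centre, 110 mm above the table; the crank arm's top lies 30 mm lower. It runs in a level circle of 45 mm radius about winder_hub. Nothing near stands above 90 mm. Its own axes mean nothing.
- winder_hub (a point): Point on the crank's upright axis at the height of the grip's centre (110 mm up, in the air: the hub's top is at 82 mm). The charger is a grey plastic box 130 x 190 mm, 60 mm high, fixed to the table. The point lies 40 mm from the box's centre along its own +y; axes are the box's: x along its short side, y along its long side, z up.
- winder_gauge (a joint): Travel (m) of the gauge pointer, a 5 mm wide steel bar sliding to the box's +x along the slot on top, in the half away from the crank. Geared to the crank: 8 mm per rad of clockwise turn (50 mm a turn). Starts at 0 to 0.020; full, between the raised ribs, is 0.060 to 0.076; stopped at 0.088. Light friction, about 1.5 N at the grip; the crank stays where it is left.
- music_crank (a joint): Turn in rad of the small brass crank (24 mm long, with a small wooden knob 12 mm wide) on top of the music box, a wooden cube-like box 85 mm square and 53 mm high that stands elsewhere on the table. It reads 0 at the start and is to be left alone.
Mind the look-alikes: they are no part of the job. Leave any blue or pink look-alike of the part that bears winder_grip alone.

How it is judged:
By the outcome, as a careful person would: the job done as asked, in the order asked, and still so for the second after the job is handed in, with the robot touching nothing.
It also fails if it takes over 45 s, if anything falls off the work surface, if the arm or the gripper's body presses on something with over 40 N, if the wrist force passes 120 N, or if a joint passes its speed limit or range.

ROBOT

A 6-joint arm with a two-finger parallel gripper is mounted at the origin on the work surface. World frame = base frame: x ahead of the robot, y to its left, z up, the work surface at z = 0. Lengths are in m, angles in rad, forces in N, time in s.
With the tool pointing down it reaches from about 0.35 to 0.775 m from the base axis. Payload 5.5 kg.
Tool frame: the origin (TCP) lies at the very end of the fingers, on their centre line; the grasp point (between the pads) lies 19 mm behind it; x points along the fingers, y is the direction in which the jaws open and shut, and the axes are right-handed (so a half turn about x gives the same grasp; the last joint's range is limited). The gripper opens to 85 mm and grips with 20 to 120 N. Pads are 22 mm wide; open, the fingers measure 114 mm over their backs; the gripper's body (76 mm by 85 mm) begins 54 mm behind the grasp point. The pads swing forward as they close: fully open they stand 13 mm farther back than shut.
Start: joints at [-1.447, 0.313, 0.046, 1.304, 0, 1.431], TCP at [0.15, -0.555, 0.231] pointing down, gripper open.
Joint ranges: [-2.76, 2.76], [-0.86, 1.69], [-1.03, 1.26], [-2.2, 2.34], [-1.47, 1.5], [-3.14, 3.14]. Speed limits (rad/s): [2.57, 2.57, 3.14, 3.14, 3.14, 3.14].

INTERFACE

Orientations are given as a unit quaternion [w, x, y, z].
In Python, from workcell import env gives the robot as it stands.
- The arm moves only by the tool drive_tool, never from a script. Its argument "plan" is a list that holds one entry, the list of rows, each a list of 7 numbers: the shift along the tool's x, y, z in cm, then the turn, a rotation vector about the tool's x, y, z in degrees, then the opening, from 0 (shut) to 1 (fully open). In form: [[[tx, ty, tz, wx, wy, wz, fingers], ...]]. A call has exactly 5 rows; each row shifts and turns the commanded pose from where the row before left it, along the tool's axes as they then stand; what a row does not reach is not made up. A row lasts 1/12 s, in which the tool goes at most 41.7 mm and 7.16 degrees, less where a joint would pass 70% of its speed; a pose out of reach is approached as far as the arm can. A call with a gripper value outside its range is refused whole. The fingers move at their own pace and stop on an object; "squeeze" is the grip in N (left out, the last holds). Time passes only in rows, so rows that do not move let the fingers close, or fill a call up. It gives the time, the measured TCP pose, the force and the opening at its end, in the units of the state.
- env.get_state(): the state, without advancing time (a new reading comes with each control period).
- env.read_camera(name): name is "side" or "top" or "wrist"; returns the picture (384x512x3 uint8, red, green, blue); there is no depth.
- env.camera_model(name): a dict with "camera_matrix" (3x3 intrinsics, pixels), "camera_from_world" (4x4, takes a point from world to camera coordinates); the wrist camera has in their place "T_tool_cam" (4x4, takes a point from camera to tool coordinates, whose origin is the TCP and whose axes are the tool frame's). Camera axes: x right, y down, z forward; pixel columns grow to the right and rows downward; lengths in m; the calibration is good to about 2 mm. The wrist camera is an equidistant fisheye: a pixel r from the principal point sees the ray r / f radians off the axis. A picture is of the moment at which its call begins: read the wrist's pose just before it. camera_model takes no time and is no camera call.
- env.hand_in(): hands the job in, once; it reports no verdict.
The state is a dict: "clock": time; "joint_pos": joint angles; "qvel": joint speeds; "tau": joint torques, N m; "tcp_pos": TCP position; "orientation": TCP orientation; "wrist_force": force on the tool from outside, world axes, zero at the start; "ft_torque": the same for the moment, N m; "finger_gap": finger opening in m.
Only numpy, scipy, OpenCV 4.12 (cv2) and the standard library are available. Lean on these libraries where they do the work, as an engineer would, in place of code of your own. Each camera call takes 0.05 s, during which the arm holds its last target.

## Working session

There is one attempt and no reset: what is moved stays moved. The work goes in short steps, Python scripts to look and compute and a tool call to move; the robot and the scene stay as the last step left them, time stands still between calls to the robot, and variables do not carry over. Pictures are saved under pics/ and viewed, and the job is handed in when it is done.

Besides the shell and the picture viewer there is one more tool, called after "Request:" as name(argument=value, ...), one argument or row to a line, values as JSON. drive_tool: Moves the arm, as the interface text tells. Its arguments: {"type":"object","properties":{"plan":{"type":"array","items":{"type":"array","items":{"type":"array","items":{"type":"number"}}}},"squeeze":{"type":"number"}},"required":["plan"]}

```bash
mkdir -p pics; cat > h.py <<'E'
from workcell import env
import numpy as np, cv2
def snap(n,f):
    im=env.read_camera(n); cv2.imwrite('pics/'+f,im[:,:,::-1]); return im
def ray(n,u,v,z):
    m=env.camera_model(n);K=np.array(m['camera_matrix']);T=np.array(m['camera_from_world'])
    R,t=T[:3,:3],T[:3,3]; o=-R.T@t; d=R.T@np.linalg.solve(K,[u,v,1]); return o+d*(z-o[2])/d[2]
def proj(n,p):
    m=env.camera_model(n);K=np.array(m['camera_matrix']);T=np.array(m['camera_from_world'])
    c=T[:3,:3]@np.array(p)+T[:3,3]; q=K@c; return q[:2]/q[2]
E
python3 - <<'E'
from h import *
s=env.get_state(); print({k:np.round(v,3) for k,v in s.items()})
for n in ['top','side']: snap(n,n+'0.png'); m=env.camera_model(n); print(np.round(m['camera_matrix'],1),np.round(m['camera_from_world'],3))
E
```

```text
{'clock': np.float64(0.0), 'joint_pos': array([-1.447,  0.314,  0.045,  1.304,  0.   ,  1.431]), 'qvel': array([-0.001,  0.   , -0.001, -0.001, -0.   ,  0.   ]), 'tau': array([ 0.0000e+00, -4.8063e+01,  2.9853e+01,  1.9000e-02, -0.0000e+00,
        0.0000e+00]), 'tcp_pos': array([ 0.15 , -0.555,  0.23 ]), 'orientation': array([ 0.092,  0.701,  0.094, -0.701]), 'wrist_force': array([ 0.062, -0.166, -0.352]), 'ft_torque': array([0.008, 0.007, 0.004]), 'finger_gap': np.float64(0.085)}
[[448.6   0.  257.6]
 [  0.  448.6 185.4]
 [  0.    0.    1. ]] [[ 0.017 -1.    -0.003  0.089]
 [-0.994 -0.016 -0.109  0.415]
 [ 0.109  0.004 -0.994  1.592]
 [ 0.     0.     0.     1.   ]]
[[494.5   0.  249.7]
 [  0.  494.5 194.5]
 [  0.    0.    1. ]] [[-0.909 -0.417  0.016  0.41 ]
 [-0.312  0.654 -0.689  0.132]
 [ 0.277 -0.631 -0.724  1.59 ]
 [ 0.     0.     0.     1.   ]]
```

View pics/top0.png

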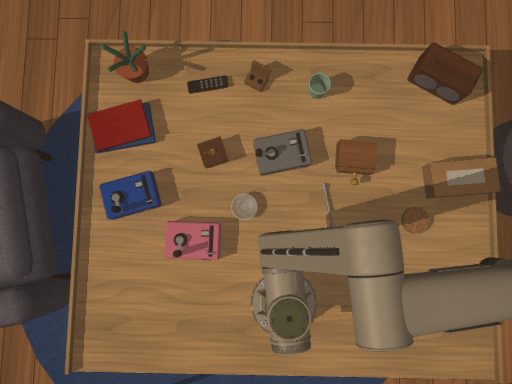

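View pics/side0.png

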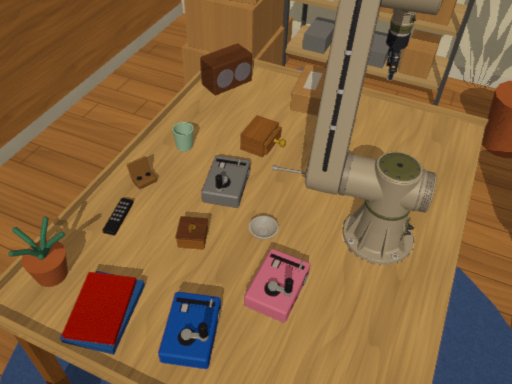

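The grey charger is at top px (283,152) and side px (227,181). The blue and pink look-alikes are elsewhere. I'll zoom in on the grey one.

```bash
python3 - <<'E'
from h import *
a=cv2.imread('pics/top0.png')[115:190,240:325]; cv2.imwrite('pics/tc.png',cv2.resize(a,None,fx=8,fy=8,interpolation=cv2.INTER_CUBIC)[:600])
a=cv2.imread('pics/side0.png')[145:215,190:265]; cv2.imwrite('pics/sc.png',cv2.resize(a,None,fx=8,fy=8,interpolation=cv2.INTER_CUBIC))
E
```

```text
(no output)
```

View pics/tc.png

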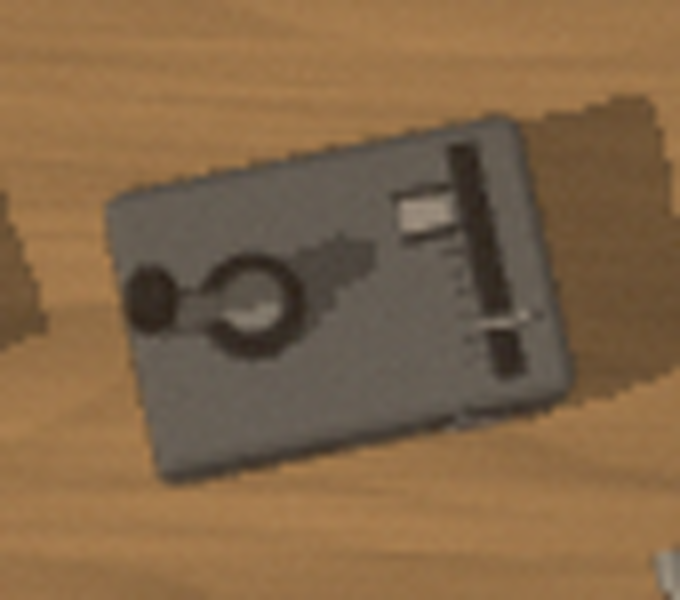

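View pics/sc.png

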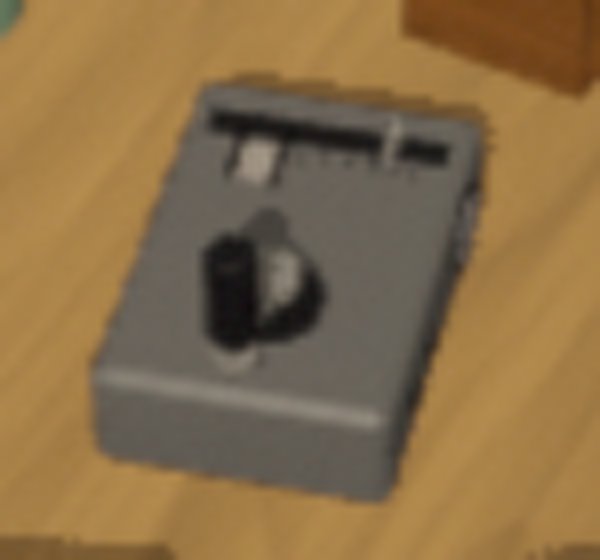

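```bash
cat >> h.py <<'E'
def crop2px(c,off,s=8): return (np.array(c)+.5)/s-.5+np.array(off)
E
python3 - <<'E'
from h import *
T=lambda c,z: ray('top',*crop2px(c,(240,115)),z)
S=lambda c,z: ray('side',*crop2px(c,(190,145)),z)
C=np.array([T(c,.06) for c in [(110,203),(513,120),(570,388),(163,476)]]); print(C.round(4))
ctr=C.mean(0); y=(C[0]+C[3]-C[1]-C[2]);L=np.linalg.norm(y)/2;y/=2*L; x=(C[0]+C[1]-C[2]-C[3]);W=np.linalg.norm(x)/2;x/=2*W
print('L,W',L,W,'ang y',np.degrees(np.arctan2(-y[0],y[1])),np.degrees(np.arctan2(x[1],x[0])))
hub=ctr+.04*y; print('ctr',ctr,'hub from box',hub,'hub ring top',T((253,306),.075))
C2=np.array([S(c,.06) for c in [(97,375),(205,92),(482,125),(385,420)]]); print('side ctr',C2.mean(0))
g=T((152,300),.125); print('grip top view',g, 'side',S((230,292),.11), 'r',np.linalg.norm((g-hub)[:2]))
p=T((510,318),.065); w=T((427,212),.062)
print('pointer x',(p-ctr)@x,'y',(p-ctr)@y,'window',(w-ctr)@x,(w-ctr)@y)
for c in [(452,145),(520,375)]:
  q=T(c,.06);print('slot end',(q-ctr)@x)
p=S((394,140),.065); w=S((258,160),.062);print('side pointer',(p-ctr)@x,'window',(w-ctr)@x)
E
```

```text
[[ 0.5714  0.114   0.06  ]
 [ 0.6119 -0.0649  0.06  ]
 [ 0.4916 -0.0907  0.06  ]
 [ 0.4494  0.0884  0.06  ]]
L,W 0.18371303191439997 0.12386892088168037 ang y 13.005469060566272 11.972213536122933
ctr [0.53110245 0.01171668 0.06      ] hub from box [0.52210069 0.05069062 0.06      ] hub ring top [0.52329283 0.05018791 0.075     ]
side ctr [0.53285255 0.01655017 0.06      ]
grip top view [0.51599229 0.09436677 0.125     ] side [0.52072356 0.0960278  0.11      ] r 0.04410123386408259
pointer x -0.024898870724278693 y -0.07119362629436869 window 0.029314340237313448 -0.046062169850756104
slot end 0.057289124858141555
slot end -0.049971927324139874
side pointer -0.02428944001426721 window 0.03086830574815344
```

```bash
cat >> h.py <<'E'
from scipy.spatial.transform import Rotation as Ro
def pose():
    s=env.get_state(); q=np.array(s['orientation']); return s,np.array(s['tcp_pos']),Ro.from_quat(q,scalar_first=True)
def st():
    s,p,R=pose(); print('t',s['clock'],'p',p.round(4),'j',np.array(s['joint_pos']).round(3),'F',np.array(s['wrist_force']).round(1),'gap',s['finger_gap']); print(R.as_matrix().round(3)); return s,p,R
E
python3 - <<'E'
from h import *
s,p,R=st()
for w in [(.45,-.3,.23),(.518,.095,.2)]:
  print(w,(100*R.inv().apply(np.array(w)-p)).round(1)); p=np.array(w)
E
```

```text
t 0.1 p [ 0.1499 -0.5547  0.2305] j [-1.447  0.314  0.045  1.304  0.     1.431] F [-0.7 -0.1 -0.5] gap 0.0854490156106174
[[-0.     0.261 -0.965]
 [ 0.002 -0.965 -0.261]
 [-1.    -0.002 -0.   ]]
(0.45, -0.3, 0.23) [  0.1 -16.8 -35.6]
(0.518, 0.095, 0.2) [  3.1 -36.4 -16.9]
```

Request:
drive_tool(
  plan=[
    [[0,-1.7,-3.5,0,0,0,1],[0,-1.7,-3.5,0,0,0,1],[0,-1.7,-3.5,0,0,0,1],[0,-1.7,-3.5,0,0,0,1],[0,-1.7,-3.5,0,0,0,1]],
  ],
  squeeze=30,
)

```text
clock: 0.52
tcp_pos: [0.2975, -0.426, 0.2309]
orientation: [-0.092, -0.701, -0.093, 0.701]
wrist_force: [1.2, -0.4, -1.0]
finger_gap: 0.0858
```

Request:
drive_tool(
  plan=[
    [[0,-1.7,-3.5,0,0,0,1],[0,-1.7,-3.5,0,0,0,1],[0,-1.7,-3.5,0,0,0,1],[0,-1.7,-3.5,0,0,0,1],[0,-1.7,-3.5,0,0,0,1]],
  ],
)

```text
clock: 0.93
tcp_pos: [0.4445, -0.2981, 0.231]
orientation: [-0.093, -0.701, -0.093, 0.701]
wrist_force: [-0.0, -0.1, -0.3]
finger_gap: 0.0854
```

Request:
drive_tool(
  plan=[
    [[0,0,0,-7,0,0,1],[0,0,0,-7,0,0,1],[0,0,0,-7,0,0,1],[0,0,0,-7,0,0,1],[0,0,0,-7,0,0,1]],
  ],
)

```text
clock: 1.35
tcp_pos: [0.4434, -0.2993, 0.2308]
orientation: [-0.301, -0.639, -0.302, 0.64]
wrist_force: [0.5, -0.7, -0.5]
finger_gap: 0.0856
```

Request:
drive_tool(
  plan=[
    [[0,0,0,-7,0,0,1],[0,0,0,-7,0,0,1],[0,0,0,-7,0,0,1],[0,0,0,-7,0,0,1],[0,0,0,-7,0,0,1]],
  ],
)

```text
clock: 1.77
tcp_pos: [0.4433, -0.2995, 0.2308]
orientation: [-0.479, -0.519, -0.48, 0.519]
wrist_force: [-0.2, 0.3, 0.1]
finger_gap: 0.0855
```

```bash
python3 - <<'E'
from h import *
s,p,R=st()
for w in [(.48,0.06,.2)]:
  print(w,(100*R.inv().apply(np.array(w)-p)).round(1)); p=np.array(w)
E
```

```text
t 1.7667 p [ 0.4433 -0.2995  0.2308] j [-0.744  0.236 -0.058  1.277 -0.     0.906] F [-0.2  0.3  0.1] gap 0.08545207128385951
[[-0.001  0.997 -0.079]
 [ 0.001 -0.079 -0.997]
 [-1.    -0.001 -0.001]]
(0.48, 0.06, 0.2) [  3.1   0.8 -36.1]
```

Request:
drive_tool(
  plan=[
    [[0,0.2,-3.6,0,0,0,1],[0,0.2,-3.6,0,0,0,1],[0,0.2,-3.6,0,0,0,1],[0,0.2,-3.6,0,0,0,1],[0,0.2,-3.6,0,0,0,1]],
  ],
)

```text
clock: 2.18
tcp_pos: [0.4684, -0.1197, 0.2309]
orientation: [-0.478, -0.521, -0.478, 0.521]
wrist_force: [0.8, -0.7, 0.2]
finger_gap: 0.0851
```

Request:
drive_tool(
  plan=[
    [[0,0.5,-3.6,0,0,0,1],[0,0.5,-3.6,0,0,0,1],[0,0.5,-3.6,0,0,0,1],[0,0,-3.6,0,0,0,1],[0,0,0,0,0,0,1]],
  ],
)

```text
clock: 2.6
tcp_pos: [0.4956, 0.0263, 0.2309]
orientation: [0.479, 0.52, 0.481, -0.519]
wrist_force: [-0.5, 0.4, -0.5]
finger_gap: 0.0854
```

```bash
python3 - <<'E'
from h import *
s,p,R=st()
snap('wrist','w1.png')
m=env.camera_model('wrist'); print(m)
E
```

```text
t 2.6 p [0.4956 0.0263 0.2309] j [-0.11   0.162 -0.152  1.259  0.002  1.539] F [-0.5  0.4 -0.5] gap 0.0854191705242304
[[-0.001  0.997 -0.079]
 [ 0.002 -0.079 -0.997]
 [-1.    -0.001 -0.002]]
{'camera_matrix': array([[297.31863964,   0.        , 257.03645165],
       [  0.        , 297.31863964, 184.99086216],
       [  0.        ,   0.        ,   1.        ]]), 'T_tool_cam': array([[ 9.47235687e-04, -3.12418760e-01,  9.49944010e-01,
        -1.43288265e-01],
       [ 9.99999551e-01,  2.67859948e-04, -9.09054408e-04,
        -3.35461544e-04],
       [ 2.95536980e-05,  9.49944444e-01,  3.12418873e-01,
        -8.04095160e-02],
       [ 0.00000000e+00,  0.00000000e+00,  0.00000000e+00,
         1.00000000e+00]])}
```

View pics/w1.png

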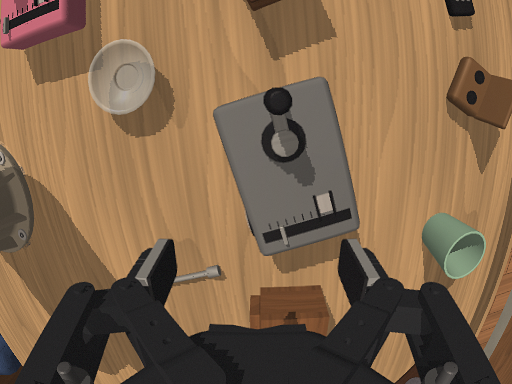

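The wrist view shows the grip top at (278,99), the hub ring at (285,142), the pointer at (284,235) and the bright window between the ribs at (324,203). I'll measure these.

```bash
cat >> h.py <<'E'
def wray(u,v,z,p,R):
    m=env.camera_model('wrist');K=m['camera_matrix'];T=m['T_tool_cam']
    a=np.array([u-K[0,2],v-K[1,2]]);r=np.linalg.norm(a);th=r/K[0,0]
    d=np.r_[np.sin(th)*a/r,np.cos(th)]
    d=R.apply(T[:3,:3]@d); o=p+R.apply(T[:3,3]); return o+d*(z-o[2])/d[2]
E
python3 - <<'E'
from h import *
s,p,R=st()
im=cv2.imread('pics/w1.png');g=im.max(2)
a=cv2.resize(im[70:265,205:365],None,fx=3,fy=3,interpolation=cv2.INTER_CUBIC);cv2.imwrite('pics/w1c.png',a)
f=lambda u,v,z:wray(u,v,z,p,R)
C=np.array([f(u,v,.06) for u,v in [(326,78),(358,229),(264,254),(214,112)]])
c=C.mean(0);print(C.round(4),c.round(4))
x=C[0]+C[1]-C[2]-C[3];x/=np.linalg.norm(x);y=np.array([-x[1],x[0],0]);print('ang',np.degrees(np.arctan2(x[1],x[0])),'hub',c+.04*y)
print('hub ring',f(284.5,142,.07),'grip top',f(278,97,.136))
P=f(284,235,.063);W=f(324,203,.061);print((P-c)@x,(W-c)@x,(W-P)@x)
E
```

```text
t 2.65 p [0.4956 0.0239 0.2309] j [-0.114  0.162 -0.152  1.258  0.     1.537] F [-0.  -0.6 -0.7] gap 0.08553484003279935
[[-0.001  0.997 -0.079]
 [ 0.    -0.079 -0.997]
 [-1.    -0.001 -0.   ]]
[[ 0.5748  0.1136  0.06  ]
 [ 0.6121 -0.0653  0.06  ]
 [ 0.4944 -0.0884  0.06  ]
 [ 0.4541  0.0857  0.06  ]] [0.5338 0.0114 0.06  ]
ang 12.102758994631682 hub [0.52546093 0.05051379 0.06      ]
hub ring [0.52541467 0.04903352 0.07      ] grip top [0.5174727 0.0977871 0.136    ]
-0.029108596914562714 0.025676635058075336 0.05478523197263805
```

View pics/w1c.png

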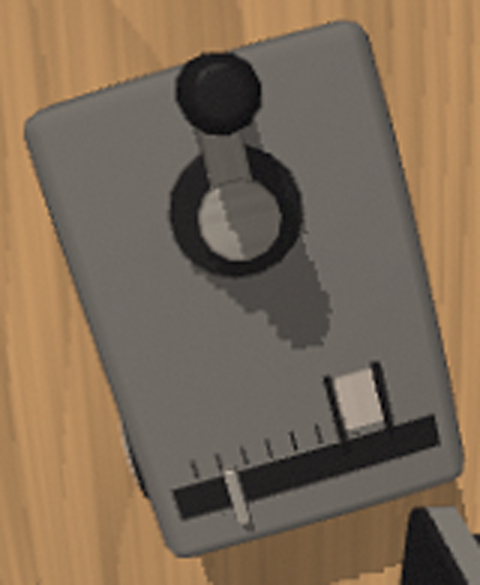

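Request:
drive_tool(
  plan=[
    [[0,0.8,-3.7,0,0,0,1],[0,0.8,-3.7,0,0,0,1],[2.5,0,0,0,0,0,1],[2.5,0,0,0,0,0,1],[0,0,0,0,0,0,1]],
  ],
)

```text
clock: 3.07
tcp_pos: [0.5153, 0.0929, 0.1765]
orientation: [-0.476, -0.518, -0.48, 0.523]
wrist_force: [-2.0, -0.0, -0.4]
finger_gap: 0.0853
```

```bash
python3 - <<'E'
from h import *
s,p,R=st()
snap('wrist','w2.png')
for g in [(.517,.097,.136),(.517,.097,.11)]: print(100*R.inv().apply(np.array(g)-p))
E
```

```text
t 3.0667 p [0.5153 0.0929 0.1765] j [ 0.025  0.244 -0.183  1.152 -0.     1.681] F [-2.  -0.  -0.4] gap 0.08529924018995005
[[-0.008  0.996 -0.085]
 [-0.001 -0.085 -0.996]
 [-1.    -0.008  0.001]]
[ 4.0500093   0.16997555 -0.43334966]
[ 6.64992003  0.19121133 -0.43699119]
```

View pics/w2.png

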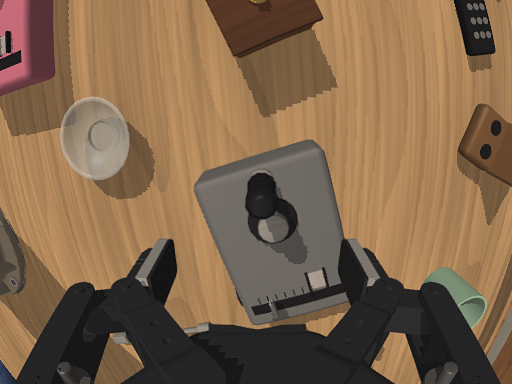

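```bash
python3 - <<'E'
from h import *
s,p,R=st()
p2=p
im=cv2.imread('pics/w2.png');cv2.imwrite('pics/w2c.png',cv2.resize(im[155:255,215:315],None,fx=6,fy=6,interpolation=cv2.INTER_CUBIC))
print('now grip top(262,203)',wray(262,203,.136,np.array([.5153,.0929,.1765]),R))
E
```

```text
t 3.1167 p [0.516  0.0925 0.1788] j [ 0.024  0.243 -0.18   1.155 -0.     1.681] F [ 0.2 -0.5  0.8] gap 0.08556735727617112
[[-0.006  0.996 -0.086]
 [-0.001 -0.086 -0.996]
 [-1.    -0.006  0.001]]
now grip top(262,203) [0.51844833 0.09997988 0.136     ]
```

View pics/w2c.png

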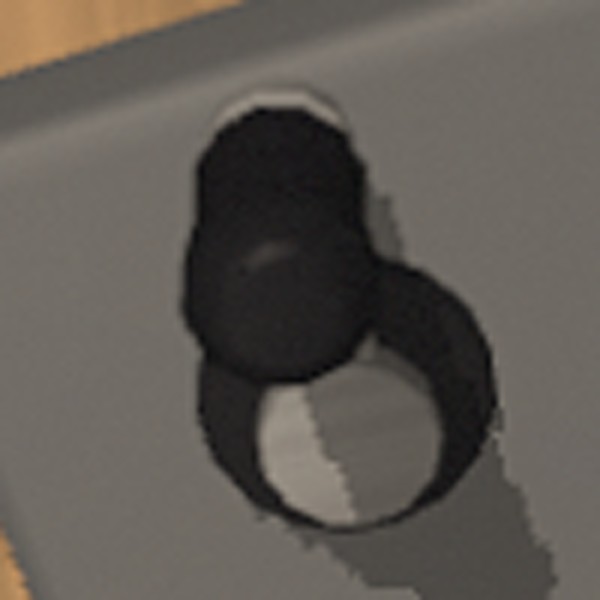

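Request:
drive_tool(
  plan=[
    [[1.5,0.2,-0.5,0,0,0,1],[2.5,0,0,0,0,0,1],[2.5,0,0,0,0,0,1],[2.0,0,0,0,0,0,1],[0,0,0,0,0,0,1]],
  ],
)

```text
clock: 3.53
tcp_pos: [0.5186, 0.0968, 0.0939]
orientation: [-0.477, -0.52, -0.479, 0.523]
wrist_force: [-0.2, -0.3, -1.6]
finger_gap: 0.0855
```

Request:
drive_tool(
  plan=[
    [[0,0,0,0,0,0,0],[0,0,0,0,0,0,0],[0,0,0,0,0,0,0],[0,0,0,0,0,0,0],[0,0,0,0,0,0,0]],
  ],
  squeeze=30,
)

```text
clock: 3.95
tcp_pos: [0.5214, 0.0981, 0.0976]
orientation: [0.479, 0.521, 0.478, -0.52]
wrist_force: [-1.7, 0.3, 0.9]
finger_gap: 0.0253
```

Request:
drive_tool(
  plan=[
    [[0,0,0,0,0,0,0],[0,0,0,0,0,0,0],[0,0,0,0,0,0,0],[0,0,0,0,0,0,0],[0,0,0,0,0,0,0]],
  ],
)

```text
clock: 4.37
tcp_pos: [0.5213, 0.0982, 0.0975]
orientation: [0.479, 0.521, 0.478, -0.52]
wrist_force: [-1.1, -0.3, 6.6]
finger_gap: 0.0221
```

```bash
python3 - <<'E'
from h import *
s,p,R=st()
snap('wrist','w3.png')
E
```

```text
t 4.3667 p [0.5213 0.0982 0.0975] j [ 0.035  0.306 -0.305  0.958 -0.     1.691] F [-1.1 -0.3  6.6] gap 0.02212991009839018
[[ 0.002  0.996 -0.085]
 [-0.    -0.085 -0.996]
 [-1.     0.002 -0.   ]]
```

View pics/w3.png

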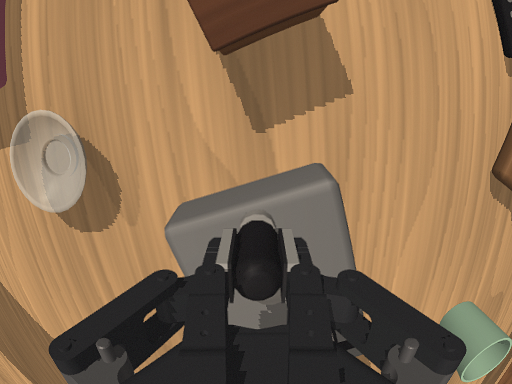

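```bash
python3 - <<'E'
from h import *
s,p,R=st()
c=np.array([.5247,.0533]); a0=np.arctan2(*(p[:2]-c)[::-1]); print('start',np.degrees(a0),np.linalg.norm(p[:2]-c))
A=np.array([[.9964,-.085],[-.085,-.9964]])
pos=lambda a:4.5*np.array([np.cos(a),np.sin(a)])
prev=np.zeros(2)
for k in range(1,31):
  q=(A@(pos(a0-np.radians(15)*k)-pos(a0))).round(1); print(k,15*k,(q-prev).round(1)); prev=q
E
```

```text
t 4.4167 p [0.5213 0.0982 0.0975] j [ 0.035  0.306 -0.305  0.958 -0.     1.691] F [-1.  -0.6  5.7] gap 0.022029928556564538
[[ 0.002  0.996 -0.085]
 [-0.    -0.085 -0.996]
 [-1.     0.002 -0.   ]]
start 94.36246987603415 0.04506317970617733
1 15 [ 1.2 -0. ]
2 30 [1.1 0.2]
3 45 [1.1 0.6]
4 60 [0.8 0.8]
5 75 [0.6 1. ]
6 90 [0.4 1.1]
7 105 [0.  1.2]
8 120 [-0.3  1.1]
9 135 [-0.5  1.1]
10 150 [-0.8  0.8]
11 165 [-1.   0.6]
12 180 [-1.2  0.4]
13 195 [-1.1  0. ]
14 210 [-1.2 -0.3]
15 225 [-1.  -0.5]
16 240 [-0.9 -0.8]
17 255 [-0.6 -1. ]
18 270 [-0.3 -1.1]
19 285 [-0.1 -1.2]
20 300 [ 0.3 -1.2]
21 315 [ 0.6 -1. ]
22 330 [ 0.8 -0.8]
23 345 [ 1.  -0.7]
24 360 [ 1.1 -0.3]
25 375 [ 1.2 -0. ]
26 390 [1.1 0.2]
27 405 [1.1 0.6]
28 420 [0.8 0.8]
29 435 [0.6 1. ]
30 450 [0.4 1.1]
```

Request:
drive_tool(
  plan=[
    [[0,1.2,0,0,0,0,0],[0,1.1,0.2,0,0,0,0],[0,1.1,0.6,0,0,0,0],[0,0.8,0.8,0,0,0,0],[0,0,0,0,0,0,0]],
  ],
)

```text
clock: 4.83
tcp_pos: [0.5636, 0.0774, 0.0975]
orientation: [0.479, 0.522, 0.477, -0.52]
wrist_force: [0.9, -1.5, 6.1]
finger_gap: 0.0219
```

```bash
python3 - <<'E'
from h import *
s,p,R=st()
d=p[:2]-[.5247,.0533];print(np.linalg.norm(d),np.degrees(np.arctan2(d[1],d[0])))
snap('wrist','w4.png');snap('top','t4.png')
E
```

```text
t 4.8333 p [0.5636 0.0774 0.0975] j [-4.000e-03  3.730e-01 -2.070e-01  9.870e-01 -1.000e-03  1.653e+00] F [ 0.9 -1.5  6.1] gap 0.021943708073057698
[[ 0.003  0.996 -0.086]
 [-0.001 -0.086 -0.996]
 [-1.     0.003  0.001]]
0.04577811244548193 31.811401459090828
```

View pics/w4.png

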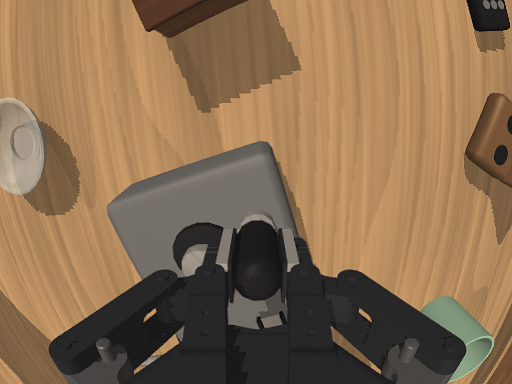

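Tracking well: forces are small and the grip is still held. Continuing.

Request:
drive_tool(
  plan=[
    [[0,0.6,1.0,0,0,0,0],[0,0.4,1.1,0,0,0,0],[0,0,1.2,0,0,0,0],[0,-0.3,1.1,0,0,0,0],[0,-0.5,1.1,0,0,0,0]],
  ],
)

```text
clock: 5.35
tcp_pos: [0.5595, 0.0233, 0.0973]
orientation: [0.479, 0.522, 0.478, -0.52]
wrist_force: [-3.1, 4.2, 7.6]
finger_gap: 0.0223
```

Request:
drive_tool(
  plan=[
    [[0,-0.8,0.8,0,0,0,0],[0,-1.0,0.6,0,0,0,0],[0,-1.2,0.4,0,0,0,0],[0,-1.1,0,0,0,0,0],[0,0,0,0,0,0,0]],
  ],
)

```text
clock: 5.77
tcp_pos: [0.5154, 0.0092, 0.0974]
orientation: [0.478, 0.521, 0.478, -0.52]
wrist_force: [-0.8, 1.7, 6.9]
finger_gap: 0.0223
```

```bash
python3 - <<'E'
from h import *
s,p,R=st()
d=p[:2]-[.5247,.0533];print(np.linalg.norm(d),np.degrees(np.arctan2(d[1],d[0])),'cmd',94.4-195)
E
```

```text
t 5.7667 p [0.5154 0.0092 0.0974] j [-1.390e-01  2.800e-01 -3.420e-01  9.480e-01  1.000e-03  1.518e+00] F [-0.8  1.7  6.9] gap 0.022261699544569497
[[ 0.001  0.996 -0.085]
 [ 0.001 -0.085 -0.996]
 [-1.     0.001 -0.001]]
0.04508900382914884 -101.93519786123234 cmd -100.6
```

Request:
drive_tool(
  plan=[
    [[0,-1.2,-0.3,0,0,0,0],[0,-1.0,-0.5,0,0,0,0],[0,-0.9,-0.8,0,0,0,0],[0,-0.6,-1.0,0,0,0,0],[0,-0.3,-1.1,0,0,0,0]],
  ],
)

```text
clock: 6.18
tcp_pos: [0.4804, 0.0493, 0.0974]
orientation: [0.479, 0.522, 0.477, -0.521]
wrist_force: [4.3, -1.7, 4.6]
finger_gap: 0.0225
```

Request:
drive_tool(
  plan=[
    [[0,-0.1,-1.2,0,0,0,0],[0,0.3,-1.2,0,0,0,0],[0,0.6,-1.0,0,0,0,0],[0,0.8,-0.8,0,0,0,0],[0,1.0,-0.7,0,0,0,0]],
  ],
)

```text
clock: 6.6
tcp_pos: [0.5097, 0.0959, 0.0972]
orientation: [-0.479, -0.52, -0.477, 0.521]
wrist_force: [0.8, -8.2, 6.9]
finger_gap: 0.0224
```

Request:
drive_tool(
  plan=[
    [[0,1.1,-0.3,0,0,0,0],[0,1.2,0,0,0,0,0],[0,1.1,0.2,0,0,0,0],[0,0,0,0,0,0,0],[0,0,0,0,0,0,0]],
  ],
)

```text
clock: 7.02
tcp_pos: [0.5448, 0.0941, 0.0973]
orientation: [0.479, 0.521, 0.477, -0.52]
wrist_force: [1.7, -1.0, 9.5]
finger_gap: 0.0219
```

```bash
python3 - <<'E'
from h import *
s,p,R=st()
d=p[:2]-[.5247,.0533];print(np.linalg.norm(d),np.degrees(np.arctan2(d[1],d[0])),'cmd',94.4-390+360)
snap('wrist','w5.png');a=snap('top','t5.png');b=snap('side','s5.png')
cv2.imwrite('pics/c5.png',np.hstack([cv2.resize(a[115:190,240:325,::-1],(400,353)),cv2.resize(b[145:215,190:265,::-1],(378,353))]))
E
```

```text
t 7.0167 p [0.5448 0.0941 0.0973] j [ 2.600e-02  3.460e-01 -2.480e-01  9.750e-01 -1.000e-03  1.683e+00] F [ 1.7 -1.   9.5] gap 0.02194521207648995
[[ 0.002  0.996 -0.085]
 [-0.001 -0.085 -0.996]
 [-1.     0.002  0.001]]
0.04552712904183203 63.75610041508679 cmd 64.39999999999998
```

View pics/c5.png

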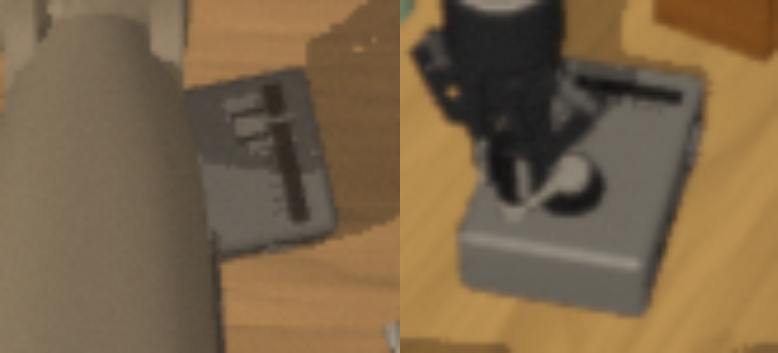

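View pics/w5.png

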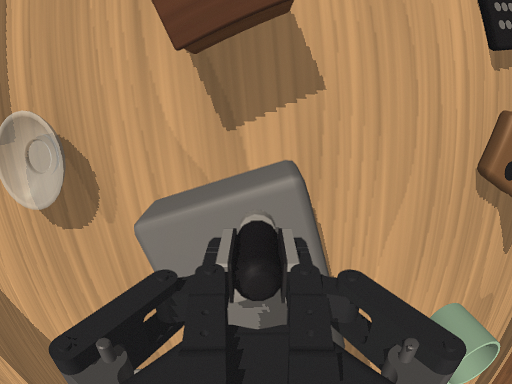

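```bash
python3 - <<'E'
from h import *
a=cv2.imread('pics/t5.png')[125:170,278:315]; a=cv2.convertScaleAbs(a,alpha=1.5);cv2.imwrite('pics/tc5.png',cv2.resize(a,None,fx=13,fy=13,interpolation=cv2.INTER_CUBIC))
E
```

```text
(no output)
```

View pics/tc5.png

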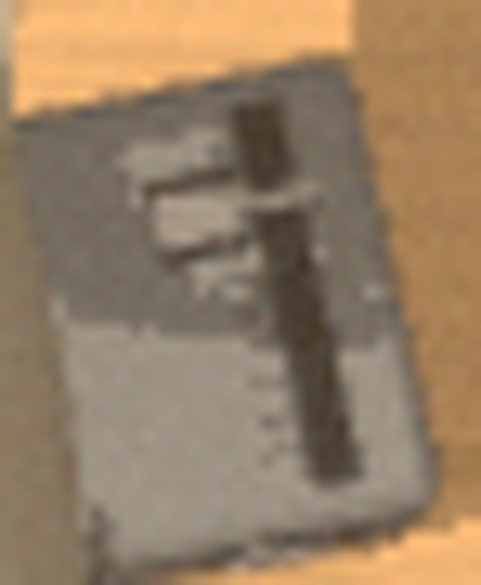

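The pointer at (280,195) in the crop is near the middle of the ribs, which meet the slot at about y=162 and y=236. I'll release and lift.

Request:
drive_tool(
  plan=[
    [[0,0,0,0,0,0,1],[0,0,0,0,0,0,1],[0,0,0,0,0,0,1],[0,0,0,0,0,0,1],[0,0,0,0,0,0,1]],
  ],
)

```text
clock: 7.58
tcp_pos: [0.5427, 0.0942, 0.0957]
orientation: [-0.478, -0.52, -0.479, 0.521]
wrist_force: [0.5, 0.0, -0.1]
finger_gap: 0.0808
```

Request:
drive_tool(
  plan=[
    [[0,0,0,0,0,0,1],[0,0,0,0,0,0,1],[-1.0,0,0,0,0,0,1],[-2.5,0,0,0,0,0,1],[-2.5,0,0,0,0,0,1]],
  ],
)

```text
clock: 8.0
tcp_pos: [0.5423, 0.0941, 0.1565]
orientation: [-0.478, -0.52, -0.479, 0.522]
wrist_force: [0.3, 0.2, 0.6]
finger_gap: 0.0854
```

Request:
drive_tool(
  plan=[
    [[-3,0,0,0,0,0,1],[-3,0,0,0,0,0,1],[-2,0,2,0,0,0,1],[0,0,3,0,0,0,1],[0,0,3,0,0,0,1]],
  ],
)

```text
clock: 8.42
tcp_pos: [0.5377, 0.0141, 0.2393]
orientation: [0.48, 0.521, 0.477, -0.519]
wrist_force: [0.7, -0.1, -0.9]
finger_gap: 0.0853
```

Request:
drive_tool(
  plan=[
    [[0,-1,2,0,0,0,1],[0,-1,0,0,0,0,1],[0,-1,0,0,0,0,1],[0,0,0,0,0,0,1],[0,0,0,0,0,0,1]],
  ],
)

```text
clock: 8.83
tcp_pos: [0.5047, -0.0021, 0.2368]
orientation: [0.479, 0.521, 0.478, -0.52]
wrist_force: [0.4, 0.9, 0.4]
finger_gap: 0.0852
```

```bash
python3 - <<'E'
from h import *
s,p,R=st()
a=snap('wrist','w6.png')
b=snap('top','t6.png')
E
```

```text
t 8.8333 p [ 0.5047 -0.0021  0.2368] j [-0.163  0.175 -0.122  1.274  0.     1.492] F [0.4 0.9 0.4] gap 0.0851990248457765
[[ 0.001  0.996 -0.084]
 [ 0.    -0.084 -0.996]
 [-1.     0.001 -0.   ]]
```

View pics/w6.png

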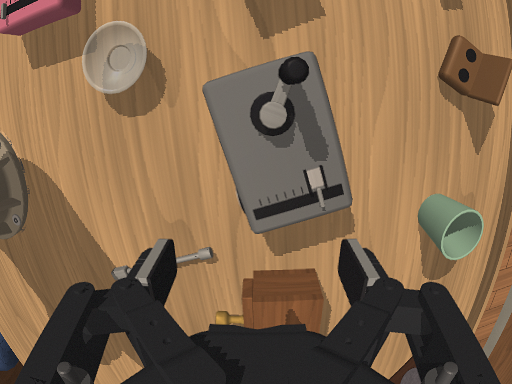

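View pics/t6.png

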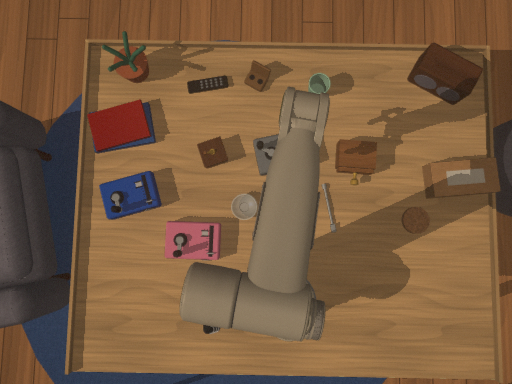

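```bash
python3 - <<'E'
from h import *
s,p,R=st()
im=cv2.imread('pics/w6.png');cv2.imwrite('pics/w6c.png',cv2.resize(im[150:225,245:355],None,fx=7,fy=7,interpolation=cv2.INTER_CUBIC))
E
```

```text
t 8.9333 p [ 0.5054 -0.0021  0.2366] j [-0.163  0.176 -0.121  1.274  0.     1.492] F [0.7 0.8 1.4] gap 0.08528814629703059
[[ 0.001  0.996 -0.084]
 [-0.    -0.084 -0.996]
 [-1.     0.001  0.   ]]
```

View pics/w6c.png

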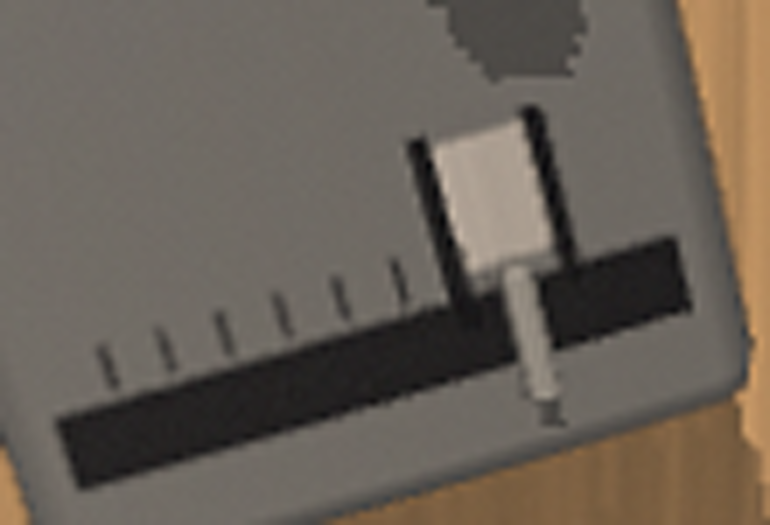

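The pointer top at crop (518,272) is midway between the ribs, which end at about (460,300) and (570,265). The robot is clear of everything, so I'm handing in.

```bash
python3 - <<'E'
from h import *
print(env.hand_in()); st()
E
```

```text
the job is handed in; nothing more can be done
None
the job is handed in; nothing more can be done
```

I wound the grey charger's crank clockwise by about 390° in one continuous grip, then let go, lifted clear and handed the job in at about 9 s.

- **Gauge:** The last wrist picture, taken after I let go, shows the pointer about midway between the two full ribs. I measured about 54 mm of travel needed, and 390° gives 54.5 mm.
- **Forces:** The wrist force readings stayed under 10 N throughout. The finger gap held at about 22 mm, matching the grip's waist, so it did not slip.
- **Music box and look-alikes:** The arm never went near the music box or the blue and pink chargers. The last top view shows them where they started, though I did not measure the music box's crank separately.
- **Disagreements:** The camera estimates of the hub and grip position differed by 2–5 mm. The turning radius, measured at stops along the way, stayed at 45–46 mm, so this did not matter.

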